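# Hook a trapped link out of the bar feeder

## Task

A flat steel link is wedged in the slot of the bar feeder, under the clear guard. Take the hooked pick from its holder, reach it into the slot, catch the link by its eye and gently draw it right out along the open shelf until you feel it come up snug against the stop bar and hold it there for a moment; never force the pick, neither on the link nor on the feeder, and leave the link lying flat. Then stand the pick back in its holder and leave everything else on the bench as it is.

Things in the scene. Friction and masses are not known exactly. Their poses are not given: they have to be found in the camera images.
- feeder: Bar feeder, bolted down: grey metal bed 84 mm wide, white drive housing at its +x end (x=80 to 170, 150 mm wide, 107 high). Origin under the middle of the slot mouth, 1 to 13 mm above the bench (its height is shimmed); x runs into the slot. Flat floor 20 mm above the origin from x=-99 to 80 mm. Rigid
- mouth (a point): middle of the slot mouth, on the bed's floor, feeder's axes. The slot runs from here to x=80 mm, 24 mm high inside, roofed by a clear guard 4 mm thick (its top 28 mm above the floor). Slot walls: a fixed one at y=-14, the sprung strip at y=+14. On the other side (x=-99 to 0) is the open shelf, no roof, 4 mm high side rims at y=-18 and 18, across it a clamped steel stop bar 10 mm wide, 5 mm high
- side_strip (a joint): black sprung strip, 12 mm high, x=3 to 77 mm of the slot, its face at y=+14 at 0; grows (m) as pushed outwards, up to 0.005. It squeezes the link sideways with about 4 N (1.2 N/mm), so the link drags with a few newtons while any of it is beside the strip
- link: trapped steel link: flat rectangular loop 40 (x) x 28 (y) x 4 mm thick, about 25 g, flat on the bed's floor in the slot, x along the feeder's x. Origin in the middle of its underside, also the middle of its eye, which goes right through, 24 (x) x 14 mm (y); end bars 8 mm, side bars 7 mm wide. Starts 30 to 50 mm inside the mouth. Against the stop bar it lies 41 to 63 mm outside, depending on where the bar is clamped: not measured, feel for it
- pick: hooked steel pick, about 240 g: upright square handle 20 x 20 x 85 mm, origin in the middle of its lower end, z up. A round rod 5 mm thick leaves it along +x, centre line 4 mm above the origin (top 6.5 mm), and 90 mm from the handle's axis turns straight down. Hold the handle, best with fingers closing along its x, about 55 to 65 mm up so that they clear the guard
- pick_tip (a point): lowest point of the pick's rounded hook end (x=90, z=-8.5 mm in the pick's frame). The hook is slender: push or pull with no more than about 12 N; a snug pull against the stop bar is about 6 N
- holder: white pick holder, bolted down: block 56 x 56 mm with a square socket, origin under its middle, x towards the side where the pick's rod leaves. Socket 26 x 26 mm inside, its floor 18 mm and rim 34 mm above the bench, walls 6 mm; the +x wall has a gap 14 mm wide down to the socket's floor for the rod
- socket (a point): middle of the socket's floor, where the pick's origin rests when it stands in the holder; its axes are the holder's
- moulds_a: stack of three clear mould trays with brown bars, 150 x 110 x 36 mm; leave alone. Origin in the middle of its underside
- moulds_b: stack of four clear mould trays with brown bars, 150 x 110 x 48 mm; leave alone. Origin in the middle of its underside
- bowl: steel bowl, 110 mm across, 50 mm high; leave alone. Origin in the middle of its underside
- carton: small open carton, 130 x 100 x 70 mm; leave alone. Origin in the middle of its underside
- spatula: spatula, 240 mm long; leave alone. Origin in the middle of its underside
- jar: jar, 60 mm across, 80 mm high; leave alone. Origin in the middle of its underside
- bar_tray: steel tray 170 x 120 mm with squares on it, 15 mm high; leave alone. Origin in the middle of its underside
- wrapped_bar: bar in plain paper, 35 x 75 x 9 mm; leave alone. Origin in the middle of its underside
Not all that is in view belongs to the job. Leave any turquoise look-alike of the pick alone.

How it is judged:
On the way, in this order (a step that is already met when the one before it is completed fails the run):
1. the pick is lifted out of its holder, the link still in the slot (z of pick in the frame of socket above 0.025 m and x of link in the frame of mouth above 0.02 m), for 0.2 s.
2. the pick's hook end is down in the link's eye, inside the slot (z of pick_tip in the frame of link below 0.003 m and x of pick_tip in the frame of link between -0.0125 and 0.0125 m and x of pick_tip in the frame of mouth above 0.01 m), for 0.1 s.
3. the link, out on the open shelf, is drawn snug against the stop bar by the hook in its eye (x of link in the frame of mouth between -0.068 and -0.036 m and angle between the x axis of link and the x axis of feeder, either way round below 0.25 rad and z of link in the frame of mouth below 0.008 m and z of pick_tip in the frame of link below 0.003 m and contact force between link and feeder above 3.5 N), for 0.15 s.
At the end, for the whole second after the job is handed in: The link lies flat on the open shelf its middle 36 to 68 mm out from the slot mouth, straight within 0.25 rad, and the pick stands upright (within 0.15 rad) in its holder, down on the socket's floor (within 4 mm); both released and at rest (x of link in the frame of mouth between -0.068 and -0.036 m and z of link in the frame of mouth between -0.0025 and 0.0025 m and angle between the x axis of link and the x axis of feeder, either way round below 0.25 rad and horizontal distance between pick and socket below 0.006 m and z of pick in the frame of socket below 0.004 m and angle between pick's own z axis and vertical below 0.15 rad and linear speed of each of pick, link below 0.02 m/s); the robot touches nothing.
It fails at once if the pick presses on the feeder or on the link with more than 15 N (contact force between pick and feeder above 15 N or contact force between pick and link above 15 N).
It fails at once if the link is handled with anything but the pick (contact force between any of the fingers, the arm and link above 0.5 N).
It fails at once if the robot bears on the feeder (contact force between any of the fingers, the arm and feeder above 5 N).
It fails at once if the link is lifted off the bed by more than 15 mm (z of link in the frame of mouth above 0.015 m).
It fails at once if another thing on the bench is moved by more than 30 mm (distance of any of moulds_a, moulds_b, bowl, carton, spatula, jar, bar_tray, wrapped_bar from where it was at the start of the episode above 0.03 m).
It also fails if it takes over 72 s, if anything falls off the work surface, if the arm or the gripper's body presses on something with over 40 N, if the wrist force passes 120 N, or if a joint passes its speed limit or range.

## Robot

A 6-joint arm with a two-finger parallel gripper is mounted at the origin on the work surface. World frame = base frame: x ahead of the robot, y to its left, z up, the work surface at z = 0. Lengths are in m, angles in rad, forces in N, time in s.
With the tool pointing down it reaches from about 0.4 to 0.825 m from the base axis. Payload 7 kg.
Tool frame: the origin (TCP) lies at the very end of the fingers, on their centre line; the grasp point (between the pads) lies 19 mm behind it; z points along the fingers, y is the line along which they close (so a half turn about z gives the same grasp; the last joint's range is limited). The gripper opens to 88 mm and grips with 3 to 60 N. Pads are 19 mm wide; open, the fingers measure 130 mm over their backs; the gripper's body (78 mm by 193 mm) begins 47 mm behind the grasp point.
Start: joints at [-0.847, 0.359, 0.012, 0, -1.224, -0.288], TCP at [0.285, -0.612, 0.227] pointing down, gripper open.
Joint ranges: [-3.07, 3.07], [-1.43, 2.12], [-1.02, 1.25], [-3.03, 1.67], [-3.05, -0], [-3.03, 3.03]. Speed limits (rad/s): [2.39, 2.39, 3.01, 3.14, 3.14, 3.14].

## Interface

Orientations are given as a unit quaternion [w, x, y, z].
In Python, from plant import manip, viewer gives the robot as it stands. The module is installed in compiled form; this text tells all that it offers.
- The arm moves only by the tool apply_moves, never from a script. Its argument "motion" is a list of rows, each an object with "delta_pos": the shift along the tool's x, y, z in units of 30 mm (1.0 is 30 mm), a list of three; "twist": the turn about the tool's z in units of 5 degrees (1.0 is 5 degrees); "jaw": the opening in per cent of the stroke, from 0 (shut) to 100 (fully open). In form: [{"delta_pos": [dx, dy, dz], "twist": twist, "jaw": jaw}, ...]. A call has exactly 5 rows; each row is the pose to reach, as a shift and turn from the pose commanded when the call began, along the tool's axes at that moment; what a row does not reach only later rows make up. A row lasts 1/12 s, in which the tool goes at most 41.7 mm and 7.16 degrees, less where a joint would pass 70% of its speed; a pose out of reach is approached as far as the arm can. A call with a gripper value outside its range is refused whole. The fingers move at their own pace and stop on an object; "force" is the grip in N (left out, the last holds). Time passes only in rows, so rows that repeat a pose let the fingers close, or fill a call up. It gives the time, the measured TCP pose, the force, the opening and the grip force at its end, in the units of the state.
- manip.get_state(): the state, without advancing time (a new reading comes with each control period).
- viewer.snapshot(name): name is "scene" or "top"; returns (picture, depth): 420x560x3 uint8, red, green, blue; 420x560 float32, m along the optical axis (not along the pixel's ray), 0 where there is no reading.
- viewer.calibration(name): a dict with "intrinsics" (3x3 intrinsics, pixels), "R" (3x3) and "t" (3): a world point X has camera coordinates R X + t. Camera axes: x right, y down, z forward; pixel columns grow to the right and rows downward; lengths in m; the calibration is good to about 2 mm. A picture is of the moment at which its call begins. calibration takes no time and is no camera call.
- manip.finish_job(): hands the job in; it is judged then, once.
The state is a dict: "time": time; "joint_pos": joint angles; "qvel": joint speeds; "joint_torque": joint torques, N m; "tcp_pos": TCP position; "eef_rot": TCP orientation; "contact_force": force on the tool from outside, world axes, zero at the start; "torque": the same for the moment, N m; "finger_gap": finger opening in m; "finger_force": force on a finger pad.
Only numpy, scipy, OpenCV 4.12 (cv2) and the standard library are available. Lean on these libraries where they do the work, as an engineer would, in place of code of your own. Each camera call takes 0.05 s, during which the arm holds its last target. There are 200 camera calls.

## Working session

There is one attempt and no reset: what is moved stays moved. The work goes in short steps, Python scripts to look and compute and a tool call to move; the robot and the scene stay as the last step left them, time stands still between calls to the robot, and variables do not carry over. Pictures are saved under pics/ and viewed, at most 10 in all, crops included, and the job is handed in when it is done.

Besides the shell and the picture viewer there is one more tool, called after "Emit:" as name(argument=value, ...), one argument or row to a line, values as JSON. apply_moves: Moves the arm, as the interface text tells. Its arguments: {"type":"object","properties":{"motion":{"type":"array","items":{"type":"object","properties":{"delta_pos":{"type":"array","items":{"type":"number"}},"twist":{"type":"number"},"jaw":{"type":"number"}}}},"force":{"type":"number"}},"required":["motion"]}

```bash
mkdir -p pics; cat > h.py <<'E'
import numpy as np, cv2
from plant import manip, viewer
def cal(n):
    c=viewer.calibration(n); return np.array(c["intrinsics"]),np.array(c["R"]),np.array(c["t"])
def ray(n,u,v,z):
    K,R,t=cal(n); d=R.T@np.linalg.inv(K)@np.array([u,v,1.]); o=-R.T@t
    return o+d*(z-o[2])/d[2]
def pts(n,D):
    K,R,t=cal(n); v,u=np.mgrid[:D.shape[0],:D.shape[1]]
    P=np.stack([(u-K[0,2])/K[0,0]*D,(v-K[1,2])/K[1,1]*D,D],-1)
    return (P-t)@R
def proj(n,X):
    K,R,t=cal(n); p=K@(R@np.array(X)+t); return p[:2]/p[2]
def snap(n,f):
    I,D=viewer.snapshot(n); cv2.imwrite(f"pics/{f}.png",I[...,::-1]); np.savez(f"pics/{f}.npz",I=I,D=D); return I,D
E
python3 - <<'E'
from h import *
for n in("top","scene"):
    snap(n,n+"0"); K,R,t=cal(n); print(n,K[0,0],-R.T@t,R.round(2).tolist())
s=manip.get_state(); print(s)
E
```

```text
top 546.1446098969209 [ 2.18294596e-01 -1.25391738e-03  1.68914738e+00] [[-0.01, -1.0, -0.0], [-0.98, 0.01, -0.19], [0.19, 0.0, -0.98]]
scene 458.5119119839725 [ 1.03157754 -0.31956411  1.07203751] [[0.59, 0.81, -0.01], [0.7, -0.52, -0.49], [-0.4, 0.28, -0.87]]
{'time': 0.1, 'joint_pos': array([-8.46926243e-01,  3.59292473e-01,  1.11761922e-02, -3.04679200e-04,
       -1.22409804e+00, -2.88084443e-01]), 'qvel': array([-0.00177297, -0.00307605,  0.00316331,  0.00114329,  0.00047426,
        0.00059316]), 'joint_torque': array([ 9.49620653e-05, -5.84162056e+01,  2.93753940e+01,  7.01555192e+00,
        1.01963634e-02, -2.87297269e-05]), 'tcp_pos': array([ 0.28472131, -0.61154334,  0.225743  ]), 'eef_rot': array([-2.18334436e-04, -2.16122053e-01,  9.76366087e-01,  6.89585085e-04]), 'contact_force': array([ 0.6496745 , -0.25625791, -0.36835413]), 'torque': array([-0.04138411, -0.02064013, -0.01729512]), 'finger_force': 0.0, 'finger_gap': 0.08792515866810148}
```

View pics/top0.png

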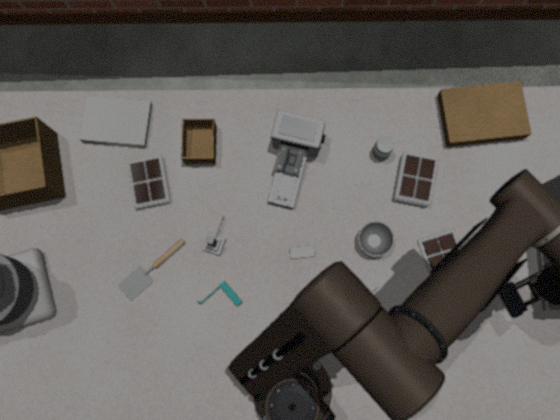

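View pics/scene0.png

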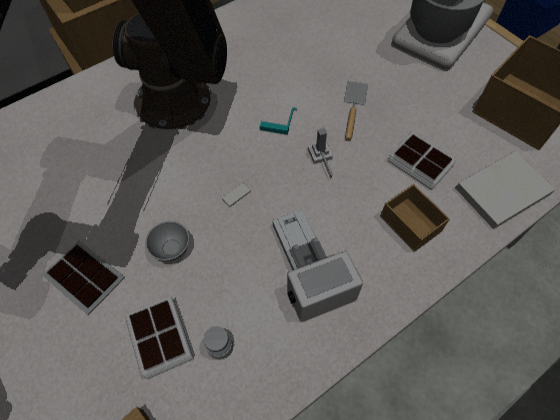

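The top view shows the holder and pick at about (214,243), the feeder at about (290,165) with its mouth facing down-left, and the teal decoy at (220,293). I'll zoom in on both views.

```bash
python3 - <<'E'
from h import *
a=np.load("pics/top0.npz")["I"]; b=np.load("pics/scene0.npz")["I"]
def c(I,u,v,w,h,s): return cv2.resize(I[v:v+h,u:u+w],None,fx=s,fy=s,interpolation=cv2.INTER_CUBIC)
t=np.hstack([c(a,250,100,100,75*1+40,5)[:575],np.zeros((575,0,3),np.uint8)])
l=np.hstack([c(a,255,100,80,115,5), c(b,262,190,110,144,4)[:575][:,:400]])
m=l if l.shape[0]<=600 else l
m=np.clip(m.astype(float)*1.5,0,255).astype(np.uint8)
cv2.imwrite("pics/c1.png",m[...,::-1])
m=np.hstack([c(a,190,205,50,60,8),c(b,290,115,50,60,8)]);m=np.clip(m.astype(float)*1.5,0,255).astype(np.uint8)
cv2.imwrite("pics/c2.png",m[...,::-1])
E
```

```text
(no output)
```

View pics/c1.png

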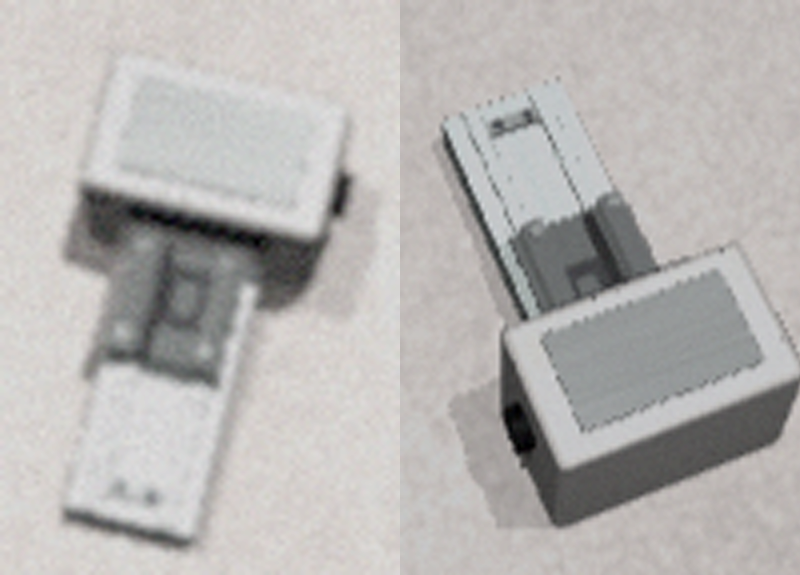

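View pics/c2.png

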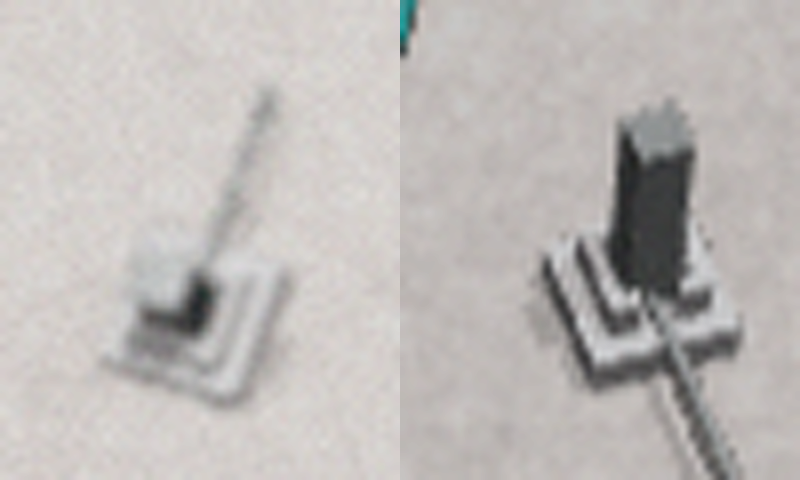

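c1 shows the shelf end corners at about (268,203) and (293,209) in the top view. The link's eye lies under the guard at about (292,159). c2 shows the handle top at about (210,238) in top and (322,131) in scene, with the rod tip at about (223.5,216) in top. Next I'll compute the poses from depth and rays.

```bash
python3 - <<'E'
from h import *
T=np.load("pics/top0.npz");S=np.load("pics/scene0.npz")
for n,Z,c in(("top",T,(210,238)),("scene",S,(322,131))):
    P=pts(n,Z["D"]); 
    print(n,"ray handle top",ray(n,c[0]+.1,c[1]+.2,.103).round(4))
    g=(Z["D"]>0)
    X=ray(n,*c,.103)
    d=np.hypot(P[...,0]-X[0],P[...,1]-X[1])
    m=g&(d<.025)&(P[...,2]>.09)&(P[...,2]<.13); print(" depth top",m.sum(),np.median(P[m],0).round(4),P[m].mean(0).round(4))
    r=cv2.minAreaRect(P[m][:,:2].astype(np.float32)*1000); print(r)
    m=g&(d<.06)&(P[...,2]>.025)&(P[...,2]<.045);r=cv2.minAreaRect(P[m][:,:2].astype(np.float32)*1000); print(" holder",m.sum(),r)
    # bench noise
    F=ray(n,*((290,165) if n=="top" else (315,265)),.03); d=np.hypot(P[...,0]-F[0],P[...,1]-F[1])
    h=np.histogram(P[g&(d<.17)][:,2],bins=np.arange(-.01,.14,.003)); print([(round(float(a),3),int(b)) for a,b in zip(h[1],h[0]) if b>5])
    m=g&(d<.2)&(P[...,2]>.09)&(P[...,2]<.14); print(" housing",m.sum(),np.median(P[m],0),cv2.minAreaRect(P[m][:,:2].astype(np.float32)*1000))
    m=g&(d<.2)&(P[...,2]>.016)&(P[...,2]<.075); 
    k=cv2.morphologyEx(m.astype(np.uint8),cv2.MORPH_OPEN,np.ones((3,3)));print(" bed",k.sum(),cv2.minAreaRect(P[k>0][:,:2].astype(np.float32)*1000))
print("rod tip",ray("top",223.5,216.25,.022))
for uv in((268,203),(293,209),(275.5,173),(297.5,176.5)): print("shelf",uv,ray("top",*uv,.027).round(4))
for uv in((292,159),): print("eye",ray("top",*uv,.03).round(4))
E
```

```text
top ray handle top [0.4414 0.2343 0.103 ]
 depth top 54 [0.438  0.2368 0.1036] [0.4377 0.2364 0.1031]
((438.19879150390625, 237.39100646972656), (21.17474365234375, 19.62671661376953), 71.99401092529297)
 holder 110 ((453.81890869140625, 229.67575073242188), (51.07408905029297, 87.79558563232422), 73.8093032836914)
[(-0.01, 89), (-0.007, 388), (-0.004, 957), (-0.001, 1516), (0.002, 1306), (0.005, 801), (0.008, 295), (0.011, 60), (0.014, 12), (0.017, 11), (0.02, 24), (0.023, 58), (0.026, 141), (0.029, 243), (0.032, 224), (0.035, 178), (0.038, 80), (0.041, 35), (0.044, 12), (0.047, 17), (0.05, 31), (0.053, 102), (0.056, 177), (0.059, 197), (0.062, 160), (0.065, 59), (0.068, 18), (0.071, 20), (0.074, 15), (0.077, 19), (0.08, 24), (0.083, 18), (0.086, 18), (0.089, 11), (0.092, 16), (0.095, 23), (0.098, 15), (0.101, 10), (0.104, 24), (0.107, 55), (0.11, 145), (0.113, 355), (0.116, 424), (0.119, 301), (0.122, 104), (0.125, 34), (0.128, 7)]
 housing 1520 [ 0.76740111 -0.02606506  0.1168723 ] ((771.34033203125, -27.89148712158203), (156.54364013671875, 93.81021881103516), 74.552001953125)
 b
[... 826 characters left out ...]
, 43), (0.08, 53), (0.083, 31), (0.086, 37), (0.089, 32), (0.092, 31), (0.095, 27), (0.098, 38), (0.101, 30), (0.104, 44), (0.107, 96), (0.11, 373), (0.113, 1187), (0.116, 814), (0.119, 82)]
 housing 2747 [ 0.78030049 -0.03095533  0.11490436] ((775.0223999023438, -25.99254608154297), (150.4778594970703, 93.20015716552734), 75.62541198730469)
 bed 2363 ((688.1195678710938, -8.231941223144531), (152.86224365234375, 271.4184265136719), 75.31043243408203)
rod tip [0.52120085 0.20614318 0.022     ]
shelf (268, 203) [0.561  0.0678 0.027 ]
shelf (293, 209) [ 0.5414 -0.0097  0.027 ]
shelf (275.5, 173) [0.657  0.0443 0.027 ]
shelf (297.5, 176.5) [ 0.6452 -0.0247  0.027 ]
eye [ 0.7013 -0.0079  0.03  ]
```

```bash
cat >> h.py <<'E'
from scipy.spatial.transform import Rotation as Ro
def plan(wps, start=None):
    """wps: (x,y,z,tool-y yaw deg); prints the final row of each call, tool axes"""
    s=manip.get_state(); w,x,y,z=s["eef_rot"]; M=Ro.from_quat([x,y,z,w]).as_matrix()
    p=s["tcp_pos"]; a=np.degrees(np.arctan2(M[1,1],M[0,1]))
    print("at",s["time"],p.round(4),"yawY",round(a,2),"down",M[:,2].round(3),"F",s["contact_force"].round(2),"gap",round(s["finger_gap"],4),"q6",s["joint_pos"][5].round(2))
    for (X,Y,Z,b) in wps:
        r=np.radians(a); ty=np.array([np.cos(r),np.sin(r)]); tx=np.array([np.cos(r+np.pi/2),np.sin(r+np.pi/2)])
        d=np.array([X,Y])-p[:2]
        print([round(float(d@tx)/.03,3),round(float(d@ty)/.03,3),round(float(p[2]-Z)/.03,3)],"twist",round((a-b+180)%360-180,2)/5)
        p=np.array([X,Y,Z]); a=b
E
python3 - <<'E'
from h import *
plan([(.42,-.46,.226,137),(.49,-.27,.226,160),(.50,-.07,.226,160),(.47,.13,.2,160),(.442,.235,.13,160),(.442,.235,.059,160)])
E
```

```text
at 0.1 [ 0.2847 -0.6115  0.2257] yawY 114.96 down [-0.001  0.001 -1.   ] F [ 0.65 -0.26 -0.37] gap 0.0879 q6 -0.29
[-6.22, 2.677, -0.009] twist -4.4079999999999995
[-6.223, 2.613, 0.0] twist -4.6
[-6.379, 1.967, 0.0] twist 0.0
[-5.923, 3.22, 0.867] twist 0.0
[-2.97, 2.074, 2.333] twist 0.0
[0.0, 0.0, 2.367] twist 0.0
```

Emit:
apply_moves(
  motion=[
    {"delta_pos": [-1.24, 0.54, 0], "twist": -0.88, "jaw": 100},
    {"delta_pos": [-2.49, 1.07, 0], "twist": -1.76, "jaw": 100},
    {"delta_pos": [-3.73, 1.61, 0], "twist": -2.64, "jaw": 100},
    {"delta_pos": [-4.98, 2.14, 0], "twist": -3.5, "jaw": 100},
    {"delta_pos": [-6.22, 2.68, 0], "twist": -4.4, "jaw": 100},
  ],
)

```text
time: 0.52
tcp_pos: [0.4208, -0.4586, 0.2262]
eef_rot: [-0.0, -0.4, 0.917, 0.0]
contact_force: [1.4, -0.2, -0.2]
finger_gap: 0.0877
finger_force: 0.0
```

Emit:
apply_moves(
  motion=[
    {"delta_pos": [-1.24, 0.52, 0], "twist": -0.92, "jaw": 100},
    {"delta_pos": [-2.49, 1.05, 0], "twist": -1.84, "jaw": 100},
    {"delta_pos": [-3.73, 1.57, 0], "twist": -2.76, "jaw": 100},
    {"delta_pos": [-4.98, 2.09, 0], "twist": -3.68, "jaw": 100},
    {"delta_pos": [-6.22, 2.61, 0], "twist": -4.6, "jaw": 100},
  ],
)

```text
time: 0.93
tcp_pos: [0.4903, -0.2684, 0.2263]
eef_rot: [-0.0, -0.575, 0.818, 0.0]
contact_force: [0.3, 0.0, 0.4]
finger_gap: 0.0877
finger_force: 0.0
```

Emit:
apply_moves(
  motion=[
    {"delta_pos": [-1.28, 0.39, 0], "jaw": 100},
    {"delta_pos": [-2.55, 0.79, 0], "jaw": 100},
    {"delta_pos": [-3.83, 1.18, 0], "jaw": 100},
    {"delta_pos": [-5.1, 1.57, 0], "jaw": 100},
    {"delta_pos": [-6.38, 1.97, 0], "jaw": 100},
  ],
)

```text
validation failed for argument at $.mo...
```

Emit:
apply_moves(
  motion=[
    {"delta_pos": [-1.18, 0.64, 0.17], "jaw": 100},
    {"delta_pos": [-2.37, 1.29, 0.35], "jaw": 100},
    {"delta_pos": [-3.55, 1.93, 0.52], "jaw": 100},
    {"delta_pos": [-4.74, 2.58, 0.7], "jaw": 100},
    {"delta_pos": [-5.92, 3.22, 0.87], "jaw": 100},
  ],
)

```text
validation failed for argument at $.mo...
```

```bash
python3 - <<'E'
from h import *
plan([(.442,.235,.13,160),(.442,.235,.059,160)])
E
```

```text
at 0.9333 [ 0.4903 -0.2684  0.2263] yawY 160.19 down [-0.  0. -1.] F [0.33 0.03 0.4 ] gap 0.0877 q6 -0.19
[-15.241, 7.202, 3.211] twist 0.038
[0.0, 0.0, 2.367] twist 0.0
```

Emit:
apply_moves(
  motion=[
    {"delta_pos": [-1.28, 0.39, 0], "twist": 0, "jaw": 100},
    {"delta_pos": [-2.55, 0.79, 0], "twist": 0, "jaw": 100},
    {"delta_pos": [-3.83, 1.18, 0], "twist": 0, "jaw": 100},
    {"delta_pos": [-5.1, 1.57, 0], "twist": 0, "jaw": 100},
    {"delta_pos": [-6.38, 1.97, 0], "twist": 0, "jaw": 100},
  ],
)

```text
time: 1.35
tcp_pos: [0.4997, -0.0685, 0.2265]
eef_rot: [-0.0, -0.573, 0.819, 0.0]
contact_force: [1.4, 0.4, 0.6]
finger_gap: 0.0879
finger_force: 0.0
```

Emit:
apply_moves(
  motion=[
    {"delta_pos": [-1.18, 0.64, 0.17], "twist": 0, "jaw": 100},
    {"delta_pos": [-2.37, 1.29, 0.35], "twist": 0, "jaw": 100},
    {"delta_pos": [-3.55, 1.93, 0.52], "twist": 0, "jaw": 100},
    {"delta_pos": [-4.74, 2.58, 0.7], "twist": 0, "jaw": 100},
    {"delta_pos": [-5.92, 3.22, 0.87], "twist": 0, "jaw": 100},
  ],
)

```text
time: 1.77
tcp_pos: [0.4694, 0.1314, 0.2003]
eef_rot: [0.0, -0.573, 0.819, 0.0]
contact_force: [0.6, 0.4, -0.6]
finger_gap: 0.0877
finger_force: 0.0
```

Emit:
apply_moves(
  motion=[
    {"delta_pos": [-0.99, 0.7, 0.58], "twist": 0, "jaw": 100},
    {"delta_pos": [-1.98, 1.38, 1.17], "twist": 0, "jaw": 100},
    {"delta_pos": [-2.97, 2.05, 1.75], "twist": 0, "jaw": 100},
    {"delta_pos": [-2.97, 2.05, 2.33], "twist": 0, "jaw": 100},
    {"delta_pos": [-2.97, 2.05, 2.33], "twist": 0, "jaw": 100},
  ],
)

```text
time: 2.18
tcp_pos: [0.4407, 0.2345, 0.1272]
eef_rot: [-0.003, -0.574, 0.819, -0.0]
contact_force: [-0.3, -0.5, -0.9]
finger_gap: 0.0878
finger_force: 0.0
```

```bash
python3 - <<'E'
from h import *
plan([(.442,.235,.059,160)])
E
```

```text
at 2.1833 [0.4407 0.2345 0.1272] yawY 160.11 down [-0.004 -0.004 -1.   ] F [-0.27 -0.5  -0.95] gap 0.0878 q6 -1.23
[-0.029, -0.036, 2.273] twist 0.022
```

Emit:
apply_moves(
  motion=[
    {"delta_pos": [0, 0, 1.0], "twist": 0, "jaw": 100},
    {"delta_pos": [0, 0, 2.0], "twist": 0, "jaw": 100},
    {"delta_pos": [0, 0, 2.27], "twist": 0, "jaw": 100},
    {"delta_pos": [0, 0, 2.27], "twist": 0, "jaw": 60},
    {"delta_pos": [0, 0, 2.27], "twist": 0, "jaw": 40},
  ],
  force=15,
)

```text
time: 2.6
tcp_pos: [0.4437, 0.234, 0.0634]
eef_rot: [-0.0, -0.573, 0.819, -0.0]
contact_force: [-0.1, -0.6, -0.0]
finger_gap: 0.0789
finger_force: 0.0
```

Emit:
apply_moves(
  motion=[
    {"delta_pos": [0, 0, 0], "twist": 0, "jaw": 30},
    {"delta_pos": [0, 0, 0], "twist": 0, "jaw": 20},
    {"delta_pos": [0, 0, 0], "twist": 0, "jaw": 10},
    {"delta_pos": [0, 0, 0], "twist": 0, "jaw": 10},
    {"delta_pos": [0, 0, 0], "twist": 0, "jaw": 10},
  ],
  force=15,
)

```text
time: 3.02
tcp_pos: [0.4433, 0.2346, 0.0631]
eef_rot: [0.001, -0.573, 0.819, 0.0]
contact_force: [-0.5, -0.1, -0.5]
finger_gap: 0.0464
finger_force: 0.0
```

Emit:
apply_moves(
  motion=[
    {"delta_pos": [0, 0, 0], "twist": 0, "jaw": 0},
    {"delta_pos": [0, 0, 0], "twist": 0, "jaw": 0},
    {"delta_pos": [0, 0, 0], "twist": 0, "jaw": 0},
    {"delta_pos": [0, 0, 0], "twist": 0, "jaw": 0},
    {"delta_pos": [0, 0, 0], "twist": 0, "jaw": 0},
  ],
  force=50,
)

```text
time: 3.43
tcp_pos: [0.4427, 0.2344, 0.0624]
eef_rot: [-0.0, -0.573, 0.819, 0.0]
contact_force: [-2.7, 2.1, 1.7]
finger_gap: 0.0191
finger_force: 49.9
```

```bash
python3 - <<'E'
from h import *
s=manip.get_state();print(s["finger_force"],s["torque"])
plan([(.442,.235,.059,160)])
E
```

```text
49.932453632354736 [0.51687276 1.02085406 0.10012949]
at 3.4333 [0.4427 0.2344 0.0624] yawY 159.96 down [-0.001 -0.    -1.   ] F [-2.73  2.12  1.66] gap 0.0191 q6 -1.23
[-0.01, 0.03, 0.112] twist -0.008
```

Emit:
apply_moves(
  motion=[
    {"delta_pos": [0, 0, -0.5], "twist": 0, "jaw": 0},
    {"delta_pos": [0, 0, -1.3], "twist": 0, "jaw": 0},
    {"delta_pos": [0, 0, -2.3], "twist": 0, "jaw": 0},
    {"delta_pos": [0, 0, -3.0], "twist": 0, "jaw": 0},
    {"delta_pos": [0, 0, -3.0], "twist": 0, "jaw": 0},
  ],
)

```text
time: 3.85
tcp_pos: [0.445, 0.2359, 0.1566]
eef_rot: [0.003, -0.574, 0.819, 0.0]
contact_force: [0.5, 1.1, -1.7]
finger_gap: 0.0198
finger_force: 49.9
```

```bash
python3 - <<'E'
from h import *
m=np.array([.6526,.0054]); a=np.radians(-14.8); u=np.array([np.cos(a),np.sin(a)])
p=m-.135*u   # tip at x=-45
print(p)
plan([(*p,.17,165.2),(*p,.105,165.2)])
E
```

```text
[0.52207884 0.03988518]
at 3.85 [0.445  0.2359 0.1566] yawY 160.02 down [ 0.005  0.004 -1.   ] F [ 0.47  1.12 -1.66] gap 0.0198 q6 -1.23
[5.263, -4.649, -0.446] twist -1.036
[0.0, 0.0, 2.167] twist 0.0
```

Emit:
apply_moves(
  motion=[
    {"delta_pos": [0.8, -0.7, -0.1], "twist": -0.2, "jaw": 0},
    {"delta_pos": [1.6, -1.4, -0.2], "twist": -0.4, "jaw": 0},
    {"delta_pos": [2.4, -2.1, -0.4], "twist": -0.6, "jaw": 0},
    {"delta_pos": [3.2, -2.8, -0.4], "twist": -0.8, "jaw": 0},
    {"delta_pos": [4.0, -3.5, -0.4], "twist": -1.04, "jaw": 0},
  ],
)

```text
time: 4.27
tcp_pos: [0.5005, 0.0842, 0.1638]
eef_rot: [-0.0, -0.61, 0.792, 0.0]
contact_force: [0.7, 1.1, -2.7]
finger_gap: 0.0198
finger_force: 49.9
```

```bash
python3 - <<'E'
from h import *
plan([(.522,.04,.15,165.2)])
E
```

```text
at 4.2667 [0.5005 0.0842 0.1638] yawY 165.23 down [-0.001 -0.    -1.   ] F [ 0.73  1.05 -2.75] gap 0.0198 q6 -0.81
[1.243, -1.07, 0.46] twist 0.006
```

Emit:
apply_moves(
  motion=[
    {"delta_pos": [0.6, -0.53, 0.2], "twist": 0, "jaw": 0},
    {"delta_pos": [1.24, -1.07, 0.4], "twist": 0, "jaw": 0},
    {"delta_pos": [1.24, -1.07, 0.8], "twist": 0, "jaw": 0},
    {"delta_pos": [1.24, -1.07, 1.0], "twist": 0, "jaw": 0},
    {"delta_pos": [1.24, -1.07, 1.0], "twist": 0, "jaw": 0},
  ],
)

```text
time: 4.68
tcp_pos: [0.5205, 0.0407, 0.132]
eef_rot: [-0.002, -0.609, 0.793, 0.001]
contact_force: [-1.0, -0.4, -2.4]
finger_gap: 0.02
finger_force: 49.9
```

```bash
python3 - <<'E'
from h import *
plan([])
b,_=snap("scene","scene1"); t,_=snap("top","top1")
m=np.hstack([cv2.resize(b[190:302,250:362],None,fx=5,fy=5,interpolation=cv2.INTER_CUBIC)[:,:400*1+160][:, :],cv2.resize(t[110:222,262:310],None,fx=5,fy=5,interpolation=cv2.INTER_CUBIC)])
m=np.clip(m*1.5,0,255).astype(np.uint8); print(m.shape); cv2.imwrite("pics/c3.png",m[...,::-1])
E
```

```text
at 4.6833 [0.5205 0.0407 0.132 ] yawY 165.09 down [-0.004 -0.001 -1.   ] F [-1.   -0.38 -2.39] gap 0.02 q6 -0.71
(560, 800, 3)
```

View pics/c3.png

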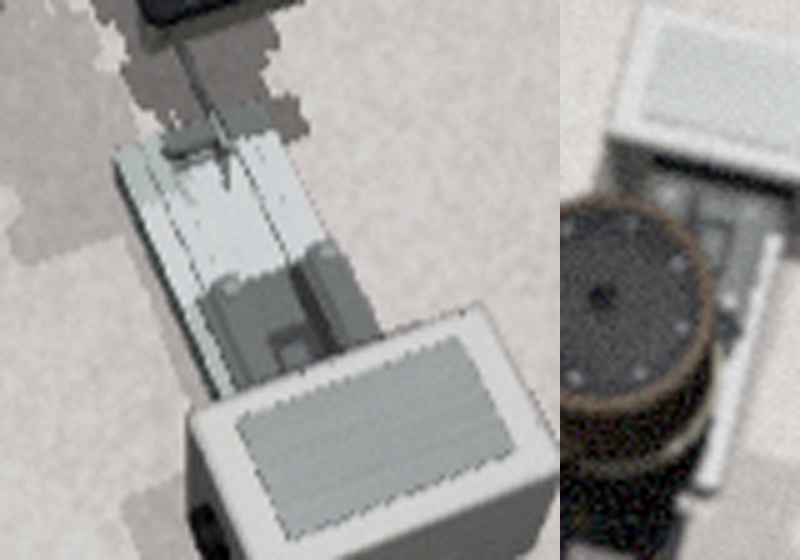

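c3 (scene part, offset (250,190), scale 5) shows the hook end over the shelf at about scene (295.2,227.6). The guard's front edge runs from about (290,250) to (318,238), and the eye is at about (308.5,259).

```bash
python3 - <<'E'
from h import *
s=lambda u,v,z: ray("scene",250+u/5,190+v/5,z)[:2]
tip=s(226,187,.080); print("tip",tip, "pred",np.array([.5205,.0407])+.09*np.array([np.cos(np.radians(-14.9)),np.sin(np.radians(-14.9))]), proj("scene",[.6075,.0176,.080]))
a=np.radians(-14.8);u=np.array([np.cos(a),np.sin(a)]);n=np.array([-u[1],u[0]]);m=np.array([.6526,.0054])
F=lambda p:(((p-m)@u*1000).round(1),((p-m)@n*1000).round(1))
for k,p,z in(("guardL",(200,300),.0565),("guardR",(340,240),.0565),("shelfL",(113,155),.0285),("shelfR",(275,128),.0285),("housTL",(190,410),.1155),("housTR",(480,300),.1155),("eyeFarL",(270,328),.0325),("eyeFarR",(308,315),.0325),("eyeNear",(281,365),.0325)): print(k,F(s(*p,z)))
t=lambda x,y,z: ray("top",255+x/5,100+y/5,z)[:2]
for k,p,z in(("shelfL",(65,515),.0285),("shelfR",(190,545),.0285),("guardL",(100,360),.0565),("guardR",(216,384),.0565),("housBL",(82,187),.1155),("housBR",(322,238),.1155),("housTL",(118,58),.1155),("housTR",(350,105),.1155),("eye",(184,297),.0325)): print("top",k,F(t(*p,z)))
E
```

```text
tip [0.6236541  0.00761967] pred [0.60747385 0.01755805] [294.47256023 220.60377303]
guardL (np.float64(12.9), np.float64(-35.6))
guardR (np.float64(8.4), np.float64(40.8))
shelfL (np.float64(-92.5), np.float64(-41.5))
shelfR (np.float64(-76.0), np.float64(42.7))
housTL (np.float64(86.8), np.float64(-70.6))
housTR (np.float64(85.9), np.float64(72.9))
eyeFarL (np.float64(29.6), np.float64(-4.8))
eyeFarR (np.float64(30.1), np.float64(15.4))
eyeNear (np.float64(49.9), np.float64(-7.5))
top shelfL (np.float64(-104.7), np.float64(36.8))
top shelfR (np.float64(-103.9), np.float64(-43.1))
top guardL (np.float64(-10.3), np.float64(38.2))
top guardR (np.float64(-7.3), np.float64(-34.9))
top housBL (np.float64(76.4), np.float64(70.4))
top housBR (np.float64(81.1), np.float64(-77.3))
top housTL (np.float64(161.1), np.float64(70.0))
top housTR (np.float64(166.7), np.float64(-73.8))
top eye (np.float64(48.4), np.float64(-0.3))
```

```bash
python3 - <<'E'
from h import *
Z=np.load("pics/scene1.npz");P=pts("scene",Z["D"])
x=np.array([.5205,.0407]);a=np.radians(-14.9);u=np.array([np.cos(a),np.sin(a)]);n=np.array([-u[1],u[0]])
d=P[...,:2]-x; m=(np.abs(d@n)<.02)&(d@u>.02)&(d@u<.12)&(P[...,2]>.05)&(P[...,2]<.12)
for v,c in np.argwhere(m): print(c,v,(P[v,c]*1000).round(0),((d[v,c]@u)*1000).round(0),((d[v,c]@n)*1000).round(0),Z["I"][v,c])
for X in(0.03,.06,.09):
  print(proj("scene",[*(x+X*u),.092]))
print(proj("scene",[*(x+.09*u),.080]),proj("scene",[*(x+.09*u),.0285]))
I=Z["I"].mean(-1).astype(int)
print(I[212:232,286:304])
E
```

```text
286 198 [548.  36.  91.] 28.0 2.0 [52 53 53]
285 199 [550.  31.  93.] 31.0 -2.0 [45 45 44]
286 199 [552.  33.  94.] 33.0 0.0 [48 47 48]
286 200 [555.  31.  95.] 36.0 -1.0 [50 50 51]
287 200 [554.  34.  92.] 35.0 2.0 [57 57 58]
286 201 [555.  30.  91.] 36.0 -1.0 [47 48 48]
287 201 [557.  32.  93.] 38.0 1.0 [59 61 61]
286 202 [557.  29.  91.] 39.0 -2.0 [51 52 52]
287 202 [559.  30.  92.] 40.0 0.0 [57 58 58]
288 202 [561.  32.  93.] 42.0 2.0 [59 58 58]
287 203 [562.  28.  94.] 44.0 -1.0 [54 54 53]
288 203 [562.  31.  90.] 43.0 2.0 [59 59 60]
287 204 [564.  27.  93.] 46.0 -2.0 [54 54 53]
288 204 [566.  29.  93.] 47.0 0.0 [58 60 60]
289 204 [565.  32.  89.] 46.0 3.0 [65 62 62]
288 205 [568.  27.  93.] 50.0 -1.0 [52 54 55]
289 205 [570.  29.  93.] 50.0 1.0 [59 59 60]
288 206 [571.  25.  93.] 52.0 -2.0 [53 52 51]
289 206 [572.  27.  92.] 53.0 0.0 [57 58 59]
290 206 [573.  30.  92.] 54.0 3.0 [64 64 64]
289 207 [575.  25.  95.] 57.0 -1.0 [46 48 49]
290 207 [577.  27.  95.] 58.0 1.0 [58 60 59]
289 208 [576.  24.  91.] 58.0 -2.0 [50 51 51]
290 208 [578.  26.  93.] 59.0 0.0 [46 45 46]
290 209 [5
[... 2207 characters left out ...]
 90 137 139 138 129 138]
 [ 65  76 115 120 122 137 140 124  81  77 136 139 124 111 138 139 139 138]
 [103 109 136 138 138 139 140 139  81  82 137 140 139  72 138 139 138 139]
 [121 121 125 138 139 136 138 139 123  79 138 140 139 119 109 137 138 140]
 [118 133 133 137 137 138 138 139 104  78 137 140 140 138  83 135 139 139]
 [120 126 140 137 138 139 137 138 122  81 137 139 138 139 110 110 137 138]
 [106 119 139 138 139 138 137 138 140 122 139 139 139 140 122 119 138 137]
 [126 119 127 139 140 139 140 137 139 139 140 138 140 139 135 124 112 137]
 [138 123 120 128 139 137 139 138 138 140 139 140 139 140 139 133 119 138]
 [138 133 134 134 139 138 138 138 137 137 139 137 140 138 137 139 103 136]]
```

```bash
python3 - <<'E'
from h import *
a=np.radians(-14.8);u=np.array([np.cos(a),np.sin(a)]);n=np.array([-u[1],u[0]]);m=np.array([.6526,.0054])
Z=np.load("pics/scene0.npz");P=pts("scene",Z["D"]);I=Z["I"].mean(-1)
X=(P[...,:2]-m)@u*1000;Y=(P[...,:2]-m)@n*1000;H=P[...,2]*1000
k=(X>70)&(X<180)&(abs(Y)<90)&(H>111)&(H<120)
print("housing x",np.percentile(X[k],[.5,2,98,99.5]).round(1),"y",np.percentile(Y[k],[.5,2,98,99.5]).round(1),"z",np.median(H[k]))
for x0,x1 in((-90,-60),(-60,-30),(-30,-5)):
    k=(X>x0)&(X<x1)&(abs(Y)<50)&(H>20)&(H<45); print("bed",x0,np.percentile(Y[k],[1,5,95,99]).round(1),"floor z",np.median(H[k&(abs(Y)<15)]).round(1))
k=(abs(Y)<12)&(X>-40)&(X<-8)&(H>15)&(H<45); print("floor",H[k].mean(),"bench",np.median(H[(X<-120)&(X>-200)&(abs(Y)<40)]))
k=(abs(Y)<40)&(X>5)&(X<70)&(H>45)&(H<70); print("guard",k.sum(),np.median(H[k]),np.percentile(X[k],[1,5]),np.percentile(Y[k],[1,5,95,99]))
k=(abs(Y)<10)&(X<-70)&(H>15)&(H<45);print("end",np.percentile(X[k],[1,3]))
# mapped rectified intensity at floor+2 : rows x, cols y (5x)
K,R,t=cal("scene")
for nm in("scene","top"):
    Im=np.load(f"pics/{nm}0.npz")["I"]; xs=np.arange(85,-110,-.5);ys=np.arange(50,-50,-.5)
    g=np.array([[proj(nm,[*(m+u*x/1000+n*y/1000),.0325]) for y in ys] for x in xs],np.float32)
    W=cv2.remap(Im,g[...,0],g[...,1],cv2.INTER_LINEAR); cv2.imwrite(f"pics/r_{nm}.png",np.clip(W[...,::-1]*1.5,0,255))
A=cv2.imread("pics/r_scene.png");B=cv2.imread("pics/r_top.png");M=np.hstack([A,B]);
M=cv2.resize(M,None,fx=1.5,fy=1.5);print(M.shape);cv2.imwrite("pics/r.png",M)
E
```

```text
housing x [ 84.1  86.  169.4 171.2] y [-72.2 -70.   70.8  73. ] z 115.26590223966255
bed -90 [-41.3 -38.6  37.5  41.5] floor z 31.3
bed -60 [-41.8 -38.6  36.8  40.3] floor z 29.5
bed -30 [-41.7 -39.7  37.4  41.2] floor z 29.6
floor 29.533540627992615 bench -0.6327442706557842
guard 662 57.43273153471645 [5.6373234  7.77943312] [-35.81237413 -33.23152286  35.60683338  39.04630927]
end [-97.09490721 -96.35606604]Traceback (most recent call last):
  File "<stdin>", line 16, in <module>
  File "h.py", line 13, in proj
    K,R,t=cal(n); p=K@(R@np.array(X)+t); return p[:2]/p[2]
          ~~~^^^
  File "h.py", line 4, in cal
    c=viewer.calibration(n); return np.array(c["intrinsics"]),np.array(c["R"]),np.array(c["t"])
ValueError: time passes only in moves, steps and waits
```

```bash
python3 - <<'E'
from h import *
a=np.radians(-14.8);u=np.array([np.cos(a),np.sin(a)]);n=np.array([-u[1],u[0]]);m=np.array([.6526,.0054])
xs=np.arange(85,-110,-.5);ys=np.arange(50,-50,-.5);o=[]
for nm in("scene","top"):
    K,R,t=cal(nm); Im=np.load(f"pics/{nm}0.npz")["I"]
    w=m+xs[:,None,None]*u/1000+ys[None,:,None]*n/1000; w=np.concatenate([w,np.full(w.shape[:2]+(1,),.0325)],-1)
    g=(w@R.T+t)@K.T; g=(g[...,:2]/g[...,2:]).astype(np.float32)
    W=cv2.remap(Im,g[...,0],g[...,1],cv2.INTER_LINEAR)[...,::-1].copy()
    for x in(0,50): W[np.abs(xs-x).argmin(),:12]=(0,0,255)
    o.append(np.clip(W*1.5,0,255).astype(np.uint8))
M=cv2.resize(np.hstack(o),None,fx=1.5,fy=1.5);print(M.shape);cv2.imwrite("pics/r.png",M)
E
```

```text
(585, 600, 3)
```

View pics/r.png

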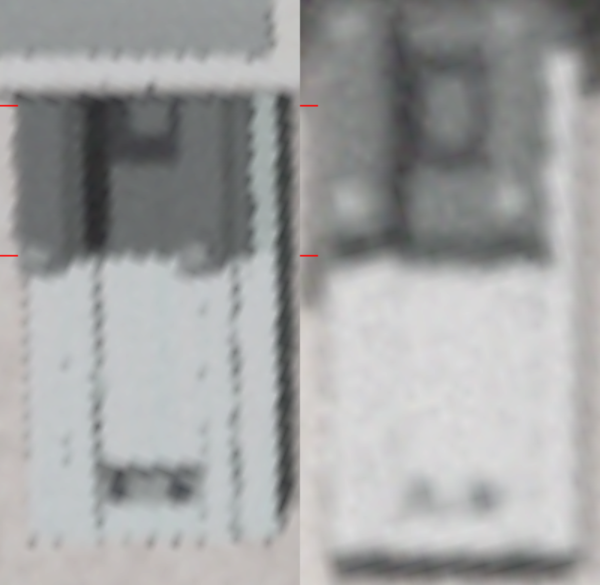

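```bash
cat >> h.py <<'E'
FA=np.radians(-14.8);FU=np.array([np.cos(FA),np.sin(FA)]);FN=np.array([-FU[1],FU[0]]);FM=np.array([.6526,.0054])
def tcp_for(tx,ty,tz,yaw=165.2):
    h=np.radians(yaw+180); p=FM+tx/1000*FU+ty/1000*FN-.09*np.array([np.cos(h),np.sin(h)]); return (*p,(tz+52.9)/1000,yaw)
def tipnow():
    s=manip.get_state(); w,x,y,z=s["eef_rot"]; M=Ro.from_quat([x,y,z,w]).as_matrix()
    p=s["tcp_pos"]-.09*M[:,1]+.0529*M[:,2]; d=p[:2]-FM
    f=s["contact_force"][:2]
    print("tip feeder x,y, world z",(d@FU*1000).round(1),(d@FN*1000).round(1),(p[2]*1000).round(1),"Fu,Fn,Fz",(f@FU).round(1),(f@FN).round(1),s["contact_force"][2].round(1))
E
python3 - <<'E'
from h import *
tipnow(); plan([tcp_for(-40,0.3,35)])
E
```

```text
tip feeder x,y, world z -45.9 1.7 81.0 Fu,Fn,Fz -0.5 0.7 -2.7
at 4.7833 [0.5217 0.0418 0.134 ] yawY 165.2 down [-0.001 -0.001 -1.   ] F [-0.32  0.84 -2.74] gap 0.0193 q6 -0.71
[0.047, -0.196, 1.537] twist 0.0
```

Emit:
apply_moves(
  motion=[
    {"delta_pos": [0.05, -0.2, 0.4], "twist": 0, "jaw": 0},
    {"delta_pos": [0.05, -0.2, 0.9], "twist": 0, "jaw": 0},
    {"delta_pos": [0.05, -0.2, 1.4], "twist": 0, "jaw": 0},
    {"delta_pos": [0.05, -0.2, 1.54], "twist": 0, "jaw": 0},
    {"delta_pos": [0.05, -0.2, 1.54], "twist": 0, "jaw": 0},
  ],
)

```text
time: 5.2
tcp_pos: [0.5269, 0.0389, 0.0877]
eef_rot: [-0.001, -0.61, 0.792, 0.0]
contact_force: [-0.5, -0.4, -2.5]
finger_gap: 0.0198
finger_force: 49.9
```

Emit:
apply_moves(
  motion=[
    {"delta_pos": [0, 0, 0], "twist": 0, "jaw": 0},
    {"delta_pos": [0, 0, 0], "twist": 0, "jaw": 0},
    {"delta_pos": [0, 0, 0], "twist": 0, "jaw": 0},
    {"delta_pos": [0, 0, 0], "twist": 0, "jaw": 0},
    {"delta_pos": [0, 0, 0], "twist": 0, "jaw": 0},
  ],
)

```text
time: 5.62
tcp_pos: [0.5278, 0.0386, 0.0888]
eef_rot: [0.0, -0.61, 0.792, -0.0]
contact_force: [0.5, 0.7, -2.8]
finger_gap: 0.0194
finger_force: 49.9
```

```bash
python3 - <<'E'
from h import *
tipnow(); plan([tcp_for(-40,0.3,30)])
E
```

```text
tip feeder x,y, world z -39.1 0.2 36.0 Fu,Fn,Fz 0.3 0.8 -2.8
at 5.6167 [0.5278 0.0386 0.0888] yawY 165.17 down [ 0.001  0.    -1.   ] F [ 0.46  0.72 -2.8 ] gap 0.0194 q6 -0.7
[-0.002, 0.03, 0.198] twist -0.006
```

Emit:
apply_moves(
  motion=[
    {"delta_pos": [0, 0, 0.05], "twist": 0, "jaw": 0},
    {"delta_pos": [0, 0, 0.1], "twist": 0, "jaw": 0},
    {"delta_pos": [0, 0, 0.14], "twist": 0, "jaw": 0},
    {"delta_pos": [0, 0, 0.17], "twist": 0, "jaw": 0},
    {"delta_pos": [0, 0, 0.17], "twist": 0, "jaw": 0},
  ],
)

```text
time: 6.03
tcp_pos: [0.5275, 0.0384, 0.083]
eef_rot: [-0.0, -0.61, 0.792, -0.0]
contact_force: [-0.4, 0.3, -0.3]
finger_gap: 0.02
finger_force: 49.9
```

Emit:
apply_moves(
  motion=[
    {"delta_pos": [0, 0, 0.01], "twist": 0, "jaw": 0},
    {"delta_pos": [0, 0, 0.03], "twist": 0, "jaw": 0},
    {"delta_pos": [0, 0, 0.04], "twist": 0, "jaw": 0},
    {"delta_pos": [0, 0, 0.05], "twist": 0, "jaw": 0},
    {"delta_pos": [0, 0, 0.05], "twist": 0, "jaw": 0},
  ],
)

```text
time: 6.45
tcp_pos: [0.5275, 0.0385, 0.0822]
eef_rot: [0.0, -0.61, 0.792, -0.0]
contact_force: [-5.0, 1.6, 5.6]
finger_gap: 0.0197
finger_force: 50.0
```

```bash
python3 - <<'E'
from h import *
tipnow()
E
```

```text
tip feeder x,y, world z -39.4 0.0 29.4 Fu,Fn,Fz -5.2 0.3 5.6
```

Emit:
apply_moves(
  motion=[
    {"delta_pos": [0, 0, -0.1], "twist": 0, "jaw": 0},
    {"delta_pos": [0, 0, -0.2], "twist": 0, "jaw": 0},
    {"delta_pos": [0, 0, -0.25], "twist": 0, "jaw": 0},
    {"delta_pos": [0, 0, -0.25], "twist": 0, "jaw": 0},
    {"delta_pos": [0, 0, -0.25], "twist": 0, "jaw": 0},
  ],
)

```text
time: 6.87
tcp_pos: [0.5276, 0.0385, 0.0891]
eef_rot: [0.0, -0.61, 0.792, 0.0]
contact_force: [0.7, -0.6, -2.5]
finger_gap: 0.02
finger_force: 50.0
```

Emit:
apply_moves(
  motion=[
    {"delta_pos": [0, -0.2, 0], "twist": 0, "jaw": 0},
    {"delta_pos": [0, -0.5, 0], "twist": 0, "jaw": 0},
    {"delta_pos": [0, -0.8, 0], "twist": 0, "jaw": 0},
    {"delta_pos": [0, -0.9, 0], "twist": 0, "jaw": 0},
    {"delta_pos": [0, -0.9, 0], "twist": 0, "jaw": 0},
  ],
)

```text
time: 7.28
tcp_pos: [0.5548, 0.0313, 0.0888]
eef_rot: [-0.0, -0.61, 0.793, -0.0]
contact_force: [0.4, -0.5, -2.9]
finger_gap: 0.0196
finger_force: 50.0
```

```bash
python3 - <<'E'
from h import *
tipnow(); plan([tcp_for(48,0.3,36.8)])
E
```

```text
tip feeder x,y, world z -11.2 -0.1 35.9 Fu,Fn,Fz 0.5 -0.3 -2.9
at 7.2833 [0.5548 0.0313 0.0888] yawY 165.13 down [-0. -0. -1.] F [ 0.45 -0.45 -2.91] gap 0.0196 q6 -0.67
[-0.011, -1.973, -0.03] twist -0.014000000000000002
```

Emit:
apply_moves(
  motion=[
    {"delta_pos": [-0.01, -0.2, -0.02], "twist": 0, "jaw": 0},
    {"delta_pos": [-0.01, -0.4, -0.02], "twist": 0, "jaw": 0},
    {"delta_pos": [-0.01, -0.6, -0.02], "twist": 0, "jaw": 0},
    {"delta_pos": [-0.01, -0.8, -0.02], "twist": 0, "jaw": 0},
    {"delta_pos": [-0.01, -0.9, -0.02], "twist": 0, "jaw": 0},
  ],
)

```text
time: 7.7
tcp_pos: [0.5808, 0.0248, 0.0898]
eef_rot: [0.0, -0.61, 0.792, -0.0]
contact_force: [0.8, 0.4, -2.7]
finger_gap: 0.0197
finger_force: 50.0
```

Emit:
apply_moves(
  motion=[
    {"delta_pos": [0, -0.25, 0], "twist": 0, "jaw": 0},
    {"delta_pos": [0, -0.5, 0], "twist": 0, "jaw": 0},
    {"delta_pos": [0, -0.75, 0], "twist": 0, "jaw": 0},
    {"delta_pos": [0, -1.0, 0], "twist": 0, "jaw": 0},
    {"delta_pos": [0, -1.06, 0], "twist": 0, "jaw": 0},
  ],
)

```text
time: 8.12
tcp_pos: [0.612, 0.0166, 0.0896]
eef_rot: [0.0, -0.61, 0.793, -0.0]
contact_force: [0.7, 0.8, -3.0]
finger_gap: 0.0197
finger_force: 50.0
```

```bash
python3 - <<'E'
from h import *
tipnow(); plan([tcp_for(48,0.3,36.5)])
I,D=snap("top","top2"); 
b,_=snap("scene","scene2")
tipnow()
m=np.hstack([cv2.resize(b[190:290,270:350],None,fx=5,fy=5,interpolation=cv2.INTER_CUBIC),cv2.resize(I[120:220,255:335],None,fx=5,fy=5,interpolation=cv2.INTER_CUBIC)])
cv2.imwrite("pics/c4.png",np.clip(m[...,::-1]*1.5,0,255))
E
```

```text
tip feeder x,y, world z 47.9 0.3 36.8 Fu,Fn,Fz 0.5 1.0 -3.0
at 8.1167 [0.612  0.0166 0.0896] yawY 165.16 down [ 0.001 -0.    -1.   ] F [ 0.68  0.81 -2.97] gap 0.0197 q6 -0.61
[0.004, -0.004, 0.008] twist -0.008
tip feeder x,y, world z 46.8 0.1 36.5 Fu,Fn,Fz -0.9 -0.5 -2.6[ WARN:0@1.640] global loadsave.cpp:1063 imwrite_ Unsupported depth image for selected encoder is fallbacked to CV_8U.
```

View pics/c4.png

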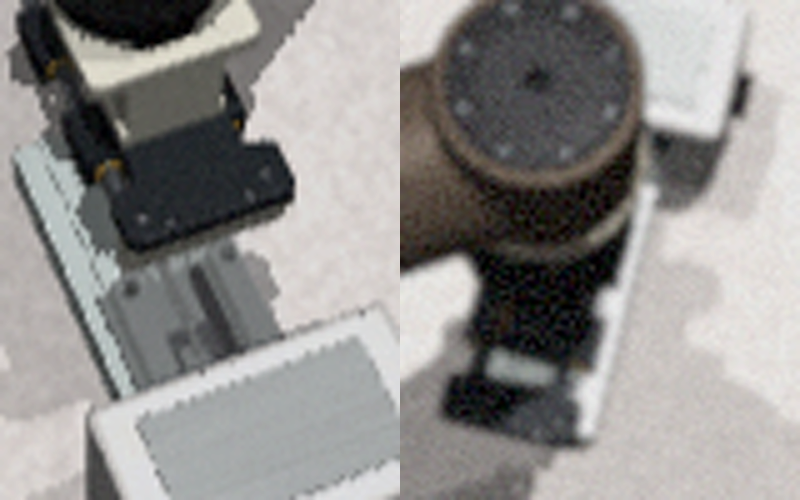

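Emit:
apply_moves(
  motion=[
    {"delta_pos": [0, 0, 0.03], "twist": 0, "jaw": 0},
    {"delta_pos": [0, 0, 0.06], "twist": 0, "jaw": 0},
    {"delta_pos": [0, 0, 0.09], "twist": 0, "jaw": 0},
    {"delta_pos": [0, 0, 0.12], "twist": 0, "jaw": 0},
    {"delta_pos": [0, 0, 0.12], "twist": 0, "jaw": 0},
  ],
)

```text
time: 8.63
tcp_pos: [0.6103, 0.0169, 0.086]
eef_rot: [-0.0, -0.61, 0.792, 0.0]
contact_force: [0.2, 0.7, -2.5]
finger_gap: 0.0199
finger_force: 50.0
```

```bash
python3 - <<'E'
from h import *
tipnow()
E
```

```text
tip feeder x,y, world z 46.1 0.3 33.1 Fu,Fn,Fz 0.1 0.8 -2.5
```

Emit:
apply_moves(
  motion=[
    {"delta_pos": [0, 0, 0.03], "twist": 0, "jaw": 0},
    {"delta_pos": [0, 0, 0.06], "twist": 0, "jaw": 0},
    {"delta_pos": [0, 0, 0.06], "twist": 0, "jaw": 0},
    {"delta_pos": [0, 0.05, 0.06], "twist": 0, "jaw": 0},
    {"delta_pos": [0, 0.1, 0.06], "twist": 0, "jaw": 0},
  ],
)

```text
time: 9.05
tcp_pos: [0.6076, 0.0176, 0.0843]
eef_rot: [-0.0, -0.61, 0.792, 0.0]
contact_force: [-0.6, -0.1, -3.0]
finger_gap: 0.0197
finger_force: 50.0
```

Emit:
apply_moves(
  motion=[
    {"delta_pos": [0, 0.06, 0], "twist": 0, "jaw": 0},
    {"delta_pos": [0, 0.12, 0], "twist": 0, "jaw": 0},
    {"delta_pos": [0, 0.18, 0], "twist": 0, "jaw": 0},
    {"delta_pos": [0, 0.24, 0], "twist": 0, "jaw": 0},
    {"delta_pos": [0, 0.3, 0], "twist": 0, "jaw": 0},
  ],
)

```text
time: 9.47
tcp_pos: [0.5997, 0.02, 0.0849]
eef_rot: [0.001, -0.61, 0.792, -0.0]
contact_force: [3.9, -1.4, -3.2]
finger_gap: 0.0201
finger_force: 50.0
```

```bash
python3 - <<'E'
from h import *
tipnow()
E
```

```text
tip feeder x,y, world z 35.2 0.5 32.1 Fu,Fn,Fz 4.1 -0.3 -3.2
```

Emit:
apply_moves(
  motion=[
    {"delta_pos": [0, 0.15, 0.02], "twist": 0, "jaw": 0},
    {"delta_pos": [0, 0.3, 0.02], "twist": 0, "jaw": 0},
    {"delta_pos": [0, 0.45, 0.02], "twist": 0, "jaw": 0},
    {"delta_pos": [0, 0.6, 0.02], "twist": 0, "jaw": 0},
    {"delta_pos": [0, 0.75, 0.02], "twist": 0, "jaw": 0},
  ],
)

```text
time: 9.88
tcp_pos: [0.5771, 0.0258, 0.084]
eef_rot: [0.0, -0.61, 0.792, -0.0]
contact_force: [4.8, -2.1, -1.7]
finger_gap: 0.0194
finger_force: 50.0
```

Emit:
apply_moves(
  motion=[
    {"delta_pos": [0, 0.15, 0], "twist": 0, "jaw": 0},
    {"delta_pos": [0, 0.3, 0], "twist": 0, "jaw": 0},
    {"delta_pos": [0, 0.45, 0], "twist": 0, "jaw": 0},
    {"delta_pos": [0, 0.6, 0], "twist": 0, "jaw": 0},
    {"delta_pos": [0, 0.75, 0], "twist": 0, "jaw": 0},
  ],
)

```text
time: 10.3
tcp_pos: [0.5553, 0.0316, 0.084]
eef_rot: [0.0, -0.61, 0.792, -0.0]
contact_force: [4.6, -2.1, -1.6]
finger_gap: 0.0204
finger_force: 50.0
```

```bash
python3 - <<'E'
from h import *
tipnow(); plan([tcp_for(-40,0.2,31.5)])
E
```

```text
tip feeder x,y, world z -10.7 0.5 31.2 Fu,Fn,Fz 4.9 -0.9 -1.6
at 10.3 [0.5553 0.0316 0.084 ] yawY 165.18 down [ 0.001  0.    -1.   ] F [ 4.56 -2.1  -1.61] gap 0.0204 q6 -0.67
[0.011, 0.976, -0.012] twist -0.004
```

Emit:
apply_moves(
  motion=[
    {"delta_pos": [0, 0.2, 0], "twist": 0, "jaw": 0},
    {"delta_pos": [0, 0.4, 0], "twist": 0, "jaw": 0},
    {"delta_pos": [0, 0.6, 0], "twist": 0, "jaw": 0},
    {"delta_pos": [0, 0.8, 0], "twist": 0, "jaw": 0},
    {"delta_pos": [0, 0.95, 0], "twist": 0, "jaw": 0},
  ],
)

```text
time: 10.72
tcp_pos: [0.526, 0.0387, 0.0833]
eef_rot: [-0.001, -0.61, 0.792, 0.001]
contact_force: [0.1, 0.4, -2.3]
finger_gap: 0.0197
finger_force: 50.0
```

Emit:
apply_moves(
  motion=[
    {"delta_pos": [0, 0.03, 0], "twist": 0, "jaw": 0},
    {"delta_pos": [0, 0.07, 0], "twist": 0, "jaw": 0},
    {"delta_pos": [0, 0.11, 0], "twist": 0, "jaw": 0},
    {"delta_pos": [0, 0.15, 0], "twist": 0, "jaw": 0},
    {"delta_pos": [0, 0.2, 0], "twist": 0, "jaw": 0},
  ],
)

```text
time: 11.13
tcp_pos: [0.522, 0.0402, 0.0836]
eef_rot: [-0.0, -0.61, 0.792, 0.0]
contact_force: [-0.4, -0.1, -3.4]
finger_gap: 0.0197
finger_force: 50.0
```

```bash
python3 - <<'E'
from h import *
tipnow()
E
```

```text
tip feeder x,y, world z -45.2 0.2 30.7 Fu,Fn,Fz -0.4 -0.2 -3.4
```

Now out of the strip with drag near zero. I'll creep until I feel the stop.

Emit:
apply_moves(
  motion=[
    {"delta_pos": [0, 0.06, 0], "twist": 0, "jaw": 0},
    {"delta_pos": [0, 0.12, 0], "twist": 0, "jaw": 0},
    {"delta_pos": [0, 0.18, 0], "twist": 0, "jaw": 0},
    {"delta_pos": [0, 0.24, 0], "twist": 0, "jaw": 0},
    {"delta_pos": [0, 0.3, 0], "twist": 0, "jaw": 0},
  ],
)

```text
time: 11.55
tcp_pos: [0.5133, 0.0426, 0.0838]
eef_rot: [0.0, -0.61, 0.792, 0.0]
contact_force: [0.0, -0.5, -2.1]
finger_gap: 0.0198
finger_force: 50.0
```

```bash
python3 - <<'E'
from h import *
tipnow()
E
```

```text
tip feeder x,y, world z -54.2 0.3 30.9 Fu,Fn,Fz 0.1 -0.5 -2.1
```

Emit:
apply_moves(
  motion=[
    {"delta_pos": [0, 0.03, 0], "twist": 0, "jaw": 0},
    {"delta_pos": [0, 0.06, 0], "twist": 0, "jaw": 0},
    {"delta_pos": [0, 0.09, 0], "twist": 0, "jaw": 0},
    {"delta_pos": [0, 0.12, 0], "twist": 0, "jaw": 0},
    {"delta_pos": [0, 0.15, 0], "twist": 0, "jaw": 0},
  ],
)

```text
time: 11.97
tcp_pos: [0.509, 0.0438, 0.0838]
eef_rot: [0.0, -0.61, 0.792, -0.0]
contact_force: [-0.4, 0.2, -3.2]
finger_gap: 0.0196
finger_force: 50.0
```

```bash
python3 - <<'E'
from h import *
tipnow()
E
```

```text
tip feeder x,y, world z -58.6 0.4 30.9 Fu,Fn,Fz -0.5 0.1 -3.2
```

Emit:
apply_moves(
  motion=[
    {"delta_pos": [0, 0.02, 0], "twist": 0, "jaw": 0},
    {"delta_pos": [0, 0.04, 0], "twist": 0, "jaw": 0},
    {"delta_pos": [0, 0.06, 0], "twist": 0, "jaw": 0},
    {"delta_pos": [0, 0.08, 0], "twist": 0, "jaw": 0},
    {"delta_pos": [0, 0.1, 0], "twist": 0, "jaw": 0},
  ],
)

```text
time: 12.38
tcp_pos: [0.5061, 0.0445, 0.0838]
eef_rot: [-0.0, -0.61, 0.792, -0.0]
contact_force: [0.3, -0.3, -2.4]
finger_gap: 0.0201
finger_force: 50.0
```

```bash
python3 - <<'E'
from h import *
tipnow()
E
```

```text
tip feeder x,y, world z -61.6 0.3 30.9 Fu,Fn,Fz 0.3 -0.2 -2.4
```

Emit:
apply_moves(
  motion=[
    {"delta_pos": [0, 0.02, 0], "twist": 0, "jaw": 0},
    {"delta_pos": [0, 0.04, 0], "twist": 0, "jaw": 0},
    {"delta_pos": [0, 0.06, 0], "twist": 0, "jaw": 0},
    {"delta_pos": [0, 0.08, 0], "twist": 0, "jaw": 0},
    {"delta_pos": [0, 0.1, 0], "twist": 0, "jaw": 0},
  ],
)

```text
time: 12.8
tcp_pos: [0.5052, 0.0454, 0.0845]
eef_rot: [0.001, -0.61, 0.792, -0.001]
contact_force: [7.1, -5.4, -3.4]
finger_gap: 0.0197
finger_force: 50.0
```

```bash
python3 - <<'E'
from h import *
tipnow()
E
```

```text
tip feeder x,y, world z -62.6 1.1 31.9 Fu,Fn,Fz 8.2 -3.4 -3.4
```

Emit:
apply_moves(
  motion=[
    {"delta_pos": [0, -0.01, 0], "twist": 0, "jaw": 0},
    {"delta_pos": [0, -0.01, 0], "twist": 0, "jaw": 0},
    {"delta_pos": [0, -0.01, 0], "twist": 0, "jaw": 0},
    {"delta_pos": [0, -0.01, 0], "twist": 0, "jaw": 0},
    {"delta_pos": [0, -0.01, 0], "twist": 0, "jaw": 0},
  ],
)

```text
time: 13.22
tcp_pos: [0.5053, 0.0452, 0.0845]
eef_rot: [0.001, -0.61, 0.792, -0.001]
contact_force: [6.3, -3.1, -2.8]
finger_gap: 0.0198
finger_force: 50.0
```

```bash
python3 - <<'E'
from h import *
tipnow()
E
```

```text
tip feeder x,y, world z -62.5 0.9 31.9 Fu,Fn,Fz 6.9 -1.4 -2.8
```

Emit:
apply_moves(
  motion=[
    {"delta_pos": [0, -0.1, 0], "twist": 0, "jaw": 0},
    {"delta_pos": [0, -0.2, 0], "twist": 0, "jaw": 0},
    {"delta_pos": [0, -0.28, 0], "twist": 0, "jaw": 0},
    {"delta_pos": [0, -0.28, 0], "twist": 0, "jaw": 0},
    {"delta_pos": [0, -0.28, 0], "twist": 0, "jaw": 0},
  ],
)

```text
time: 13.63
tcp_pos: [0.5114, 0.0429, 0.0835]
eef_rot: [-0.0, -0.61, 0.793, 0.0]
contact_force: [-0.6, 0.3, -2.6]
finger_gap: 0.0196
finger_force: 50.0
```

```bash
python3 - <<'E'
from h import *
tipnow()
E
```

```text
tip feeder x,y, world z -56.1 0.1 30.5 Fu,Fn,Fz -0.6 0.2 -2.6
```

Free in the eye; lift.

Emit:
apply_moves(
  motion=[
    {"delta_pos": [0, 0, -0.2], "twist": 0, "jaw": 0},
    {"delta_pos": [0, 0, -0.5], "twist": 0, "jaw": 0},
    {"delta_pos": [0, 0, -1.2], "twist": 0, "jaw": 0},
    {"delta_pos": [0, 0, -2.0], "twist": 0, "jaw": 0},
    {"delta_pos": [0, 0, -2.6], "twist": 0, "jaw": 0},
  ],
)

```text
time: 14.05
tcp_pos: [0.5121, 0.0431, 0.1644]
eef_rot: [0.001, -0.61, 0.792, -0.0]
contact_force: [1.0, -0.4, -1.6]
finger_gap: 0.0199
finger_force: 50.0
```

```bash
python3 - <<'E'
from h import *
tipnow(); plan([(.47,.16,.165,162),(.4427,.2344,.155,159.96),(.4427,.2344,.095,159.96)])
E
```

```text
tip feeder x,y, world z -55.4 0.6 111.6 Fu,Fn,Fz 1.1 -0.1 -1.6
at 14.05 [0.5121 0.0431 0.1644] yawY 165.2 down [ 0.002  0.    -1.   ] F [ 1.04 -0.36 -1.61] gap 0.0199 q6 -0.73
[-3.409, 2.352, -0.021] twist 0.64
[-2.077, 1.632, 0.333] twist 0.40800000000000003
[0.0, 0.0, 2.0] twist 0.0
```

Emit:
apply_moves(
  motion=[
    {"delta_pos": [-0.7, 0.48, 0], "twist": 0.13, "jaw": 0},
    {"delta_pos": [-1.4, 0.96, 0], "twist": 0.26, "jaw": 0},
    {"delta_pos": [-2.1, 1.44, 0], "twist": 0.4, "jaw": 0},
    {"delta_pos": [-2.8, 1.92, 0], "twist": 0.5, "jaw": 0},
    {"delta_pos": [-3.4, 2.35, 0], "twist": 0.64, "jaw": 0},
  ],
)

```text
time: 14.47
tcp_pos: [0.4691, 0.161, 0.163]
eef_rot: [0.001, -0.587, 0.809, 0.0]
contact_force: [1.3, 0.5, -3.1]
finger_gap: 0.0197
finger_force: 50.0
```

Emit:
apply_moves(
  motion=[
    {"delta_pos": [-0.7, 0.54, 0.1], "twist": 0.2, "jaw": 0},
    {"delta_pos": [-1.4, 1.08, 0.2], "twist": 0.4, "jaw": 0},
    {"delta_pos": [-2.08, 1.63, 0.33], "twist": 0.4, "jaw": 0},
    {"delta_pos": [-2.08, 1.63, 0.33], "twist": 0.4, "jaw": 0},
    {"delta_pos": [-2.08, 1.63, 0.33], "twist": 0.4, "jaw": 0},
  ],
)

```text
time: 14.88
tcp_pos: [0.4419, 0.2353, 0.1526]
eef_rot: [0.0, -0.574, 0.819, 0.0]
contact_force: [-0.5, -0.7, -2.4]
finger_gap: 0.0197
finger_force: 50.0
```

```bash
python3 - <<'E'
from h import *
plan([(.4427,.2344,.085,159.96)])
# socket check: white rim in scene depth, and link check on shelf
I,D=snap("scene","scene3"); P=pts("scene",D)
X=(P[...,:2]-FM)@FU*1000;Y=(P[...,:2]-FM)@FN*1000
plan([(.4427,.2344,.085,159.96)])
t,_=snap("top","top3")
m=np.hstack([cv2.resize(I[115:195,285:365],None,fx=5,fy=5,interpolation=cv2.INTER_CUBIC),cv2.resize(I[200:280,265:345],None,fx=5,fy=5,interpolation=cv2.INTER_CUBIC)])
cv2.imwrite("pics/c5.png",np.clip(m[...,::-1]*1.5,0,255).astype(np.uint8))
E
```

```text
at 14.8833 [0.4419 0.2353 0.1526] yawY 160.12 down [ 0.  0. -1.] F [-0.49 -0.7  -2.36] gap 0.0197 q6 -1.23
[0.018, -0.034, 2.252] twist 0.032
at 14.9333 [0.4422 0.2345 0.1525] yawY 160.06 down [ 0.  0. -1.] F [-0.2  -0.04 -2.85] gap 0.0197 q6 -1.23
[-0.002, -0.017, 2.251] twist 0.02
```

View pics/c5.png

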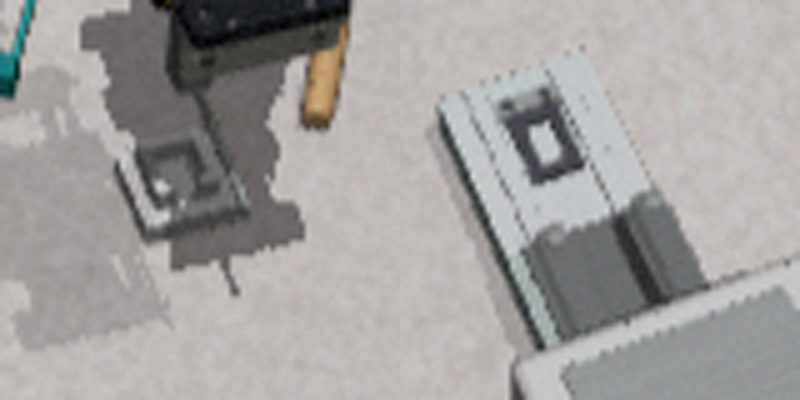

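c5 shows the link lying flat and straight against the stop bar. The socket is empty, with rim corners at crop (120,160), (205,132), (245,208) and (152,232).

```bash
python3 - <<'E'
from h import *
c=np.array([ray("scene",285+(x+.5)/5-.5,115+(y+.5)/5-.5,.034)[:2] for x,y in((120,160),(205,132),(245,208),(152,232))])
print(c.round(4),c.mean(0),np.linalg.norm(np.roll(c,-1,0)-c,axis=1).round(3))
plan([(.4425,.2346,.085,160)])
E
```

```text
[[0.4211 0.2094]
 [0.4344 0.2605]
 [0.4895 0.2446]
 [0.4713 0.1928]] [0.45407731 0.22681043] [0.053 0.057 0.055 0.053]
at 14.9833 [0.4424 0.2341 0.1525] yawY 160.0 down [ 0.  0. -1.] F [ 0.56  0.52 -2.6 ] gap 0.0201 q6 -1.23
[-0.017, 0.003, 2.25] twist 0.0
```

The block's 56 mm base is lower than the socket rim, so its offset comes from parallax, and the grasp pose still holds. Lowering back in there.

Emit:
apply_moves(
  motion=[
    {"delta_pos": [0, 0, 0.8], "twist": 0, "jaw": 0},
    {"delta_pos": [0, 0, 1.6], "twist": 0, "jaw": 0},
    {"delta_pos": [0, 0, 2.3], "twist": 0, "jaw": 0},
    {"delta_pos": [0, 0, 2.35], "twist": 0, "jaw": 0},
    {"delta_pos": [0, 0, 2.35], "twist": 0, "jaw": 0},
  ],
)

```text
time: 15.4
tcp_pos: [0.4424, 0.2329, 0.0811]
eef_rot: [-0.001, -0.573, 0.82, -0.0]
contact_force: [1.1, 0.0, -1.6]
finger_gap: 0.0195
finger_force: 50.0
```

```bash
python3 - <<'E'
from h import *
plan([(.4427,.2344,.0635,160)])
E
```

```text
at 15.4 [0.4424 0.2329 0.0811] yawY 159.91 down [-0.001 -0.002 -1.   ] F [ 1.12  0.03 -1.62] gap 0.0195 q6 -1.23
[-0.051, 0.008, 0.585] twist -0.018
```

Emit:
apply_moves(
  motion=[
    {"delta_pos": [-0.02, 0, 0.06], "twist": 0, "jaw": 0},
    {"delta_pos": [-0.02, 0, 0.12], "twist": 0, "jaw": 0},
    {"delta_pos": [-0.02, 0, 0.18], "twist": 0, "jaw": 0},
    {"delta_pos": [-0.02, 0, 0.24], "twist": 0, "jaw": 0},
    {"delta_pos": [-0.02, 0, 0.28], "twist": 0, "jaw": 0},
  ],
)

```text
time: 15.82
tcp_pos: [0.4427, 0.2349, 0.0733]
eef_rot: [0.0, -0.573, 0.819, 0.0]
contact_force: [-0.4, 0.4, -2.7]
finger_gap: 0.0196
finger_force: 50.0
```

```bash
python3 - <<'E'
from h import *
plan([(.4427,.2344,.0635,160)])
E
```

```text
at 15.8167 [0.4427 0.2349 0.0733] yawY 159.97 down [ 0.     0.001 -1.   ] F [-0.39  0.37 -2.72] gap 0.0196 q6 -1.23
[0.015, -0.005, 0.327] twist -0.006
```

Inside the rim with no contact. Down to the floor.

Emit:
apply_moves(
  motion=[
    {"delta_pos": [0, 0, 0.08], "twist": 0, "jaw": 0},
    {"delta_pos": [0, 0, 0.16], "twist": 0, "jaw": 0},
    {"delta_pos": [0, 0, 0.24], "twist": 0, "jaw": 0},
    {"delta_pos": [0, 0, 0.31], "twist": 0, "jaw": 0},
    {"delta_pos": [0, 0, 0.35], "twist": 0, "jaw": 0},
  ],
)

```text
time: 16.23
tcp_pos: [0.4426, 0.2346, 0.0622]
eef_rot: [-0.0, -0.573, 0.819, -0.0]
contact_force: [-5.7, -0.7, 15.7]
finger_gap: 0.02
finger_force: 50.0
```

```bash
python3 - <<'E'
from h import *
plan([(.4427,.2344,.0625,160)])
E
```

```text
at 16.2333 [0.4426 0.2346 0.0622] yawY 159.98 down [-0. -0. -1.] F [-5.73 -0.73 15.74] gap 0.02 q6 -1.23
[0.005, -0.004, -0.009] twist -0.004
```

Emit:
apply_moves(
  motion=[
    {"delta_pos": [0, 0, -0.03], "twist": 0, "jaw": 0},
    {"delta_pos": [0, 0, -0.03], "twist": 0, "jaw": 0},
    {"delta_pos": [0, 0, -0.03], "twist": 0, "jaw": 30},
    {"delta_pos": [0, 0, -0.03], "twist": 0, "jaw": 60},
    {"delta_pos": [0, 0, -0.03], "twist": 0, "jaw": 100},
  ],
  force=15,
)

```text
time: 16.65
tcp_pos: [0.4431, 0.235, 0.0637]
eef_rot: [0.001, -0.573, 0.819, 0.0]
contact_force: [0.3, 0.3, 1.0]
finger_gap: 0.0341
finger_force: 0.0
```

Emit:
apply_moves(
  motion=[
    {"delta_pos": [0, 0, 0], "twist": 0, "jaw": 100},
    {"delta_pos": [0, 0, 0], "twist": 0, "jaw": 100},
    {"delta_pos": [0, 0, 0], "twist": 0, "jaw": 100},
    {"delta_pos": [0, 0, 0], "twist": 0, "jaw": 100},
    {"delta_pos": [0, 0, 0], "twist": 0, "jaw": 100},
  ],
)

```text
time: 17.07
tcp_pos: [0.4427, 0.2347, 0.0634]
eef_rot: [0.0, -0.573, 0.819, -0.0]
contact_force: [0.1, -0.0, 0.5]
finger_gap: 0.0675
finger_force: 0.0
```

Emit:
apply_moves(
  motion=[
    {"delta_pos": [0, 0, 0], "twist": 0, "jaw": 100},
    {"delta_pos": [0, 0, -0.5], "twist": 0, "jaw": 100},
    {"delta_pos": [0, 0, -1.5], "twist": 0, "jaw": 100},
    {"delta_pos": [0, 0, -2.5], "twist": 0, "jaw": 100},
    {"delta_pos": [0, 0, -3.5], "twist": 0, "jaw": 100},
  ],
)

```text
time: 17.48
tcp_pos: [0.4424, 0.2343, 0.1694]
eef_rot: [-0.001, -0.573, 0.819, -0.0]
contact_force: [0.5, 1.5, -0.2]
finger_gap: 0.0872
finger_force: 0.0
```

Emit:
apply_moves(
  motion=[
    {"delta_pos": [1, 0, 0], "twist": 0, "jaw": 100},
    {"delta_pos": [2, 0, 0], "twist": 0, "jaw": 100},
    {"delta_pos": [3, 0, 0], "twist": 0, "jaw": 100},
    {"delta_pos": [3, 0, 0], "twist": 0, "jaw": 100},
    {"delta_pos": [3, 0, 0], "twist": 0, "jaw": 100},
  ],
)

```text
time: 17.9
tcp_pos: [0.4114, 0.1491, 0.1688]
eef_rot: [0.001, -0.573, 0.82, 0.0]
contact_force: [0.4, 0.0, -0.1]
finger_gap: 0.0875
finger_force: 0.0
```

```bash
python3 - <<'E'
from h import *
plan([])
I,D=snap("scene","scene4"); P=pts("scene",D)
d=np.hypot(P[...,0]-.442,P[...,1]-.235); k=(d<.025)&(P[...,2]>.088)&(P[...,2]<.125); print(k.sum(),P[k].mean(0),cv2.minAreaRect(P[k][:,:2].astype(np.float32)*1000))
m=np.hstack([cv2.resize(I[100:195,285:365],None,fx=5,fy=5),cv2.resize(I[195:290,265:345],None,fx=5,fy=5)])
cv2.imwrite("pics/c6.png",np.clip(m[...,::-1]*1.5,0,255).astype(np.uint8))
E
```

```text
at 17.9 [0.4114 0.1491 0.1688] yawY 159.9 down [ 0.001  0.001 -1.   ] F [ 0.4   0.04 -0.14] gap 0.0875 q6 -1.15
75 [0.44550569 0.2326854  0.09929598] ((443.52593994140625, 234.0550994873047), (19.896482467651367, 23.13349723815918), 68.4310531616211)
```

View pics/c6.png

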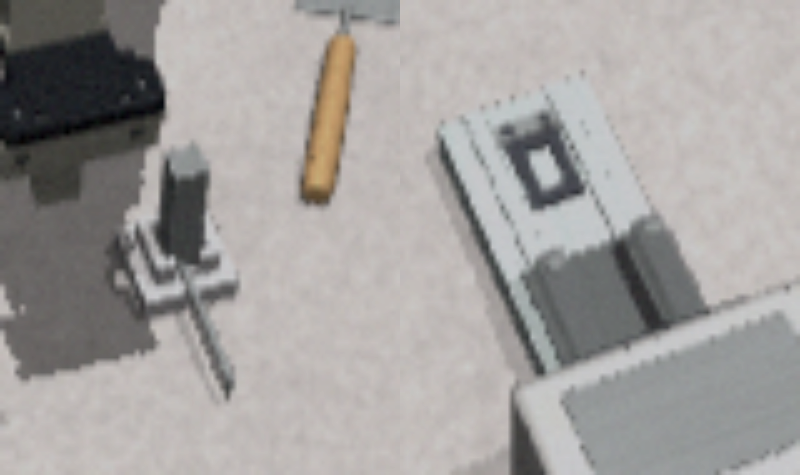

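The pick stands upright in its socket, with its top at crop (185,155) and the rod through the gap. The link lies flat on the shelf against the stop bar, so I'm handing the job in.

```bash
python3 -c "
from plant import manip
print(manip.finish_job())"
```

```text
the job is handed in; nothing more can be done
None
```

The job is handed in: the link was drawn snug against the stop bar (about 7 N, held about 0.4 s) and lies flat on the shelf, and the pick is back upright in its holder; no verdict was returned.

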